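Slide a spacer ring over the lip and latch it in its sprung nest

ROBOT

A 6-joint arm with a two-finger parallel gripper is mounted at the origin on a cart in front of the work surface, level with it; the furniture and walls round the work are solid. World frame = base frame: x ahead of the robot, y to its left, z up, the work surface at z = 0. Lengths are in m, angles in rad, forces in N, time in s.
With the tool pointing down it reaches from about 0.3 to 0.825 m from the base axis. Payload 5.4 kg.
Tool frame: the origin (TCP) lies at the very end of the fingers, on their centre line; the grasp point (between the pads) lies 19 mm behind it; z points along the fingers, y is the line along which they close (so a half turn about z gives the same grasp; the last joint's range is limited). The gripper opens to 92 mm and grips with 3 to 60 N. Pads are 20 mm wide; open, the fingers measure 128 mm over their backs; the gripper's body (75 mm by 189 mm) begins 69 mm behind the grasp point.
Start: joints at [1.123, 0.158, 1.597, -0, 1.386, -0.21], TCP at [0.135, 0.559, 0.215] pointing down, gripper open.
Joint ranges: [-2.91, 2.91], [-0.94, 2.29], [0.18, 2.7], [-1.29, 4.43], [0.17, 2.64], [-3, 3]. Speed limits (rad/s): [2.57, 2.57, 3.14, 3.14, 3.14, 3.14].

INTERFACE

Orientations are given as a rotation vector (axis times angle).
In Python, from workcell import bot gives the robot as it stands. Calls block until the motion is done:
- bot.goto(position, orientation): joint-space move of the TCP to a pose.
- bot.line_to(position, rot=None, max_speed=0.15): straight line of the TCP; rot=None keeps the orientation; max_speed is the mean speed in m/s.
- bot.set_joints(angles): joint-space move.
- bot.set_gripper(opening, newtons=None): opening from 0.0 (shut) to 1.0 (fully open); newtons is the grip in N (None keeps the last); returns when the fingers have stopped.
- bot.hold(seconds).
- bot.inverse_kinematics(position, orientation): joint angles nearest the present ones, or None.
- bot.read_camera(name): name is "side" or "top"; returns a dict with "pixels" (384x512x3 uint8, blue, green, red), "fx", "fy", "cx", "cy" (pixels), "R" (3x3) and "t" (3): a world point X has camera coordinates R X + t. Camera axes: x right, y down, z forward; pixel columns grow to the right and rows downward; lengths in m; the calibration is good to about 2 mm. A picture is of the moment at which its call begins. There is no depth.
A pose or a line that the arm cannot do raises bot.MotionError and nothing moves.
- bot.job_done(): hands the job in; it is judged then, once.
Readings, each from a call of its own:
- bot.current_clock(): time.
- bot.current_joints(): joint angles.
- bot.current_joint_vel(): joint speeds.
- bot.current_effort(): joint torques, N m.
- bot.current_ee_pos(): TCP position.
- bot.current_tool_rot(): TCP orientation.
- bot.current_contact_force(): force on the tool from outside, world axes, zero at the start.
- bot.current_ft_torque(): the same for the moment, N m.
- bot.current_opening(): opening from 0.0 (shut) to 1.0 (fully open).
- bot.current_grip_force(): force on a finger pad.
Only numpy, scipy, OpenCV 4.12 (cv2) and the standard library are available. Lean on these libraries where they do the work, as an engineer would, in place of code of your own. Each camera call takes 0.05 s, during which the arm holds its last target. There are 200 camera calls.

TASK

Get the spacer ring ready for the grinder assembly: push it along the loading deck and over the raised lip so that it drops onto the sprung platform in the round pocket, sliding it all the way rather than lifting it. Then press it down with the fingertips, against the spring and past the two pawls, until you feel it land on the seat below; keep it pressed there at about 15 N for a good second, never pushing or pressing the ring with more than 30 N, and let go so that it stays latched under the pawls. Leave the tape, the tamper and the screwdriver where they are.

Things in the scene. Friction and masses are not known exactly. Their poses are not given: they have to be found in the camera images.
- spacer: flat steel spacer ring, 50 mm diameter, 10 mm thick, about 0.13 kg (0.09 to 0.18), edges chamfered 0.7 mm, a dark plugged 13 mm bore in the middle (nothing fits into it). Origin: centre of its underside; z up, its axis. It starts lying on the fixture's loading deck.
- fixture: aluminium seating fixture fixed to the bench, 192 mm long (x -150 to +42 mm), 100 mm wide, turned by up to 0.35 rad either way. Origin: on the bench under the axis of the round pocket; x runs from the loading deck over the lip to the pocket, z up. Steel guides, tops 38 mm above the bench, flank the way from deck to pocket, and an end stop as high stands at x +26 mm.
- deck (a point): middle of the flat loading deck, 34 mm above the bench, at fixture x -90 mm (deck: x -150 to -36 mm). Guides 4 mm high stand on it: a funnel with inner faces from y +-37.5 mm at fixture x -105 mm to +-26.5 mm at x -44 mm, then straight at +-26.5 mm past the pocket. Axes as the fixture's.
- lip (a point): middle of the crest of the raised lip, 37 mm above the bench, at fixture x -28.5 mm. The crest is 3 mm wide (x -30 to -27 mm) and 3 mm above the deck; a ramp climbs to it from x -36 mm; the pocket begins right behind it. Axes as the fixture's.
- pocket (a point): on the axis of the round pocket (51 mm wide, fixture x = y = 0), 13 mm above the bench: the highest setting of its seat. A hidden screw sets the seat anywhere from 8 to 13 mm above the bench, so it must be felt; it gives 1 mm per 20 N. Above it a platform, 36 mm across, stands on a soft spring (2 to 6 N), top at 29 mm; the ring drops onto it (ring top then 39 mm).
- pawls (a point): point on the pocket's axis level with the flat undersides of two spring pawls, 24.5 mm above the bench, one on either side (+-y), sticking 2 mm out of the wall, with sloping tops up to 29 mm. Pressing the ring past them takes at most about 10 N in all, while its top goes from about 39 to 23 mm above the bench. Let go below them, it springs up, top against the undersides, and stays.
- masking_tape: roll of paper tape lying on the bench, 89 mm diameter, 25 mm high; a bystander. Origin: centre of its underside
- tamper: coffee tamper standing on the bench, 58 mm diameter, 82 mm high, wooden grip; a bystander. Origin: centre of its underside
- screwdriver: screwdriver lying on the bench, 195 mm long, orange handle; a bystander. Origin: centre of its underside
Mind the look-alikes: they are no part of the job. Of the things like the spacer, leave any that is orange; of the rest the larger one is meant.

How it is judged:
By the outcome, as a careful person would: the job done as asked, in the order asked, and still so for the second after the job is handed in, with the robot touching nothing.
It also fails if it takes over 72 s, if anything falls off the work surface, if the arm or the gripper's body presses on something with over 40 N, if the wrist force passes 120 N, or if a joint passes its speed limit or range.

## Working session

There is one attempt and no reset: what is moved stays moved. The work goes in short steps, each a Python script; the robot and the scene stay as the last script left them, time stands still between calls to the robot, and variables do not carry over. Pictures are saved under pics/ and viewed, at most 10 in all, crops included, and the job is handed in when it is done.

```bash
mkdir -p pics; python3 - <<'E'
from workcell import bot
import cv2,numpy as np
for n in("top","side"):
    c=bot.read_camera(n); cv2.imwrite(f"pics/{n}0.png",c["pixels"]); print(n,c["fx"],c["cx"],c["cy"],np.round(c["R"],3).tolist(),c["t"])
print(bot.current_clock(),bot.current_tool_rot(),bot.current_contact_force())
E
```

```text
top 358.33452169619073 258.7290364296966 196.2484797159751 [[-0.003, -1.0, -0.013], [-0.984, 0.005, -0.176], [0.176, 0.013, -0.984]] [-0.02538777  0.58902746  0.85571982]
side 359.43371086845684 254.27415273967978 188.64166176642752 [[0.997, 0.07, -0.011], [0.015, -0.359, -0.933], [-0.069, 0.931, -0.359]] [-0.56251825  0.06012776  1.09523776]
0.1 [-3.72582711e-01 -3.11889596e+00  2.51632069e-03] [ 0.81447602  0.4704439  -0.75725375]
```

View pics/top0.png

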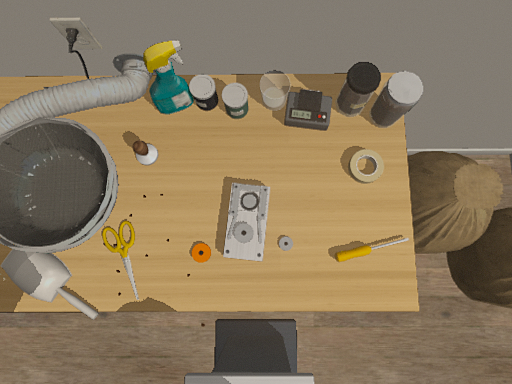

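View pics/side0.png

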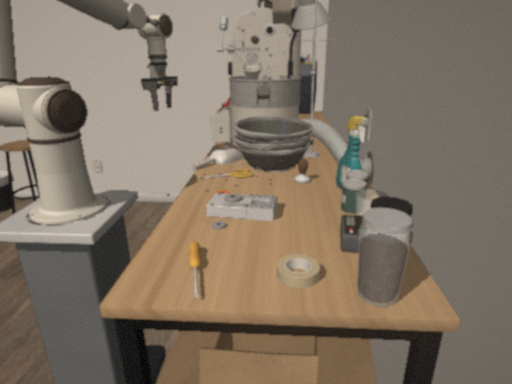

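The top view shows the fixture around (247,221), with the pocket at (249,201) and the grey spacer on the deck at (243,232). The small grey ring at (286,243) and the orange one at (201,252) are decoys. The side view agrees. I'll zoom in on the fixture and compute positions.

```bash
cat > h.py <<'E'
from workcell import bot
import cv2,numpy as np
def ray(c,u,v,z):
    R=np.array(c["R"]);t=np.array(c["t"]);C=-R.T@t
    d=R.T@np.array([(u-c["cx"])/c["fx"],(v-c["cy"])/c["fy"],1]); return C+d*(z-C[2])/d[2]
def proj(c,X):
    p=np.array(c["R"])@X+np.array(c["t"]); return np.array([c["fx"]*p[0]/p[2]+c["cx"],c["fy"]*p[1]/p[2]+c["cy"]])
E
python3 - <<'E'
from h import *
c=bot.read_camera("top")
im=c["pixels"][172:272,207:307]
cv2.imwrite("pics/crop.png",cv2.resize(im,None,fx=6,fy=6,interpolation=cv2.INTER_CUBIC))
for n,u,v,z in(("ring",243,232,.044),("pocket",249,201,.029),("small",286,243,.01)): print(n,ray(c,u,v,z))
E
```

```text
ring [0.49930625 0.01207891 0.044     ]
pocket [ 0.58067352 -0.00225724  0.029     ]
small [ 0.47308111 -0.09755802  0.01      ]
```

View pics/crop.png

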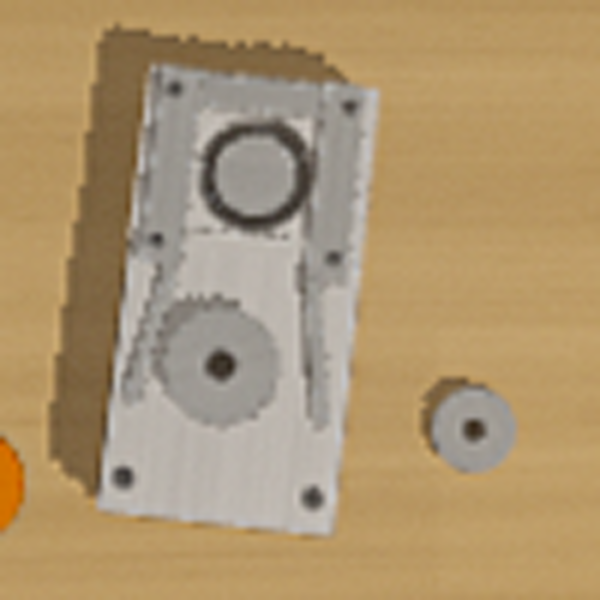

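The crop shows the spacer bore at (220,366) and the platform centre at (256,175). The fixture corners are at (152,67), (378,90), (98,508) and (332,535).

```bash
python3 - <<'E'
from h import *
c=bot.read_camera("top")
f=lambda x,y,z: ray(c,207+(x+.5)/6-.5,172+(y+.5)/6-.5,z)[:2]
A,B,C,D=f(152,67,.038),f(378,90,.038),f(98,508,.034),f(332,535,.034)
print("L",np.linalg.norm(A-C),np.linalg.norm(B-D),"W",np.linalg.norm(A-B),np.linalg.norm(C-D))
yaw=[np.arctan2(*(p-q)[::-1]) for p,q in((A,C),(B,D))]+[np.arctan2(*(p-q)[::-1])-np.pi/2 for p,q in((A,B),(C,D))]
print("yaw",yaw)
y=np.mean(yaw);ex=np.array([np.cos(y),np.sin(y)]);ey=np.array([-ex[1],ex[0]])
o1=(A+B+C+D)/4+ex*.054; o2=f(256,175,.029)
r=f(220,366,.044);print("origin from corners",o1,"platform",o2,"ring",r)
for o in(o1,o2): print("ring in fix",(r-o)@ex,(r-o)@ey)
# screws symmetric check: deck and guide screws midpoints
s=[f(124,477,.034),f(312,497,.034),f(175,88,.038),f(350,106,.038)]
for p in s: print("screw",(p-o2)@ex,(p-o2)@ey)
# masks for ring small features in both views? corner check in side later
E
```

```text
L 0.1891003194236974 0.18976532298879106 W 0.09816568099669376 0.09861752864959938
yaw [np.float64(-0.11162728261559199), np.float64(-0.10924986428033151), np.float64(-0.10929776425964954), np.float64(-0.11604627539157697)]
origin from corners [ 0.58155854 -0.00256642] platform [ 0.58132749 -0.00290488] ring [0.49784092 0.01144338]
ring in fix -0.0847568725607195 0.004602934088964655
ring in fix -0.08456493557727528 0.004965016504788548
screw -0.13438332743794976 0.04031415085245093
screw -0.13408546503749735 -0.0390559237002313
screw 0.03264565416820077 0.038545425885440035
screw 0.03275519537052807 -0.037360941886845016
```

```bash
cat >> h.py <<'E'
from scipy.spatial.transform import Rotation as Ro
yaw=-.1116; O=np.array([.5814,-.0027]); ex=np.array([np.cos(yaw),np.sin(yaw)]);ey=np.array([-ex[1],ex[0]])
def W(x,y,z): return np.r_[O+ex*x+ey*y,z]
def rots():
    for s in(1,-1):
        yield Ro.from_matrix(np.c_[np.r_[s*ex,0],np.r_[-s*ey,0],[0,0,-1]]).as_rotvec()
def fix(p): d=np.array(p)[:2]-O; return np.array([d@ex*1e3,d@ey*1e3,p[2]*1e3])
def force(n=5,z=0):
    a=[]
    for _ in range(n): a.append(bot.current_contact_force()); bot.hold(.01)
    f=np.mean(a,0)-z; return np.array([f[:2]@ex,f[:2]@ey,f[2]])
E
python3 - <<'E'
from h import *
p=W(-.130,.0048,.15)
for r in rots(): print(r,bot.inverse_kinematics(p,r))
r=min(rots(),key=lambda r:abs(np.array(bot.inverse_kinematics(p,r))-bot.current_joints()).max())
bot.set_gripper(.26,10)
bot.goto(p,r); bot.line_to(W(-.130,.0048,.039))
print(bot.current_clock(),fix(bot.current_ee_pos()),bot.current_opening(),force())
c=bot.read_camera("side");cv2.imwrite("pics/s1.png",cv2.resize(c["pixels"][150:250,170:310],None,fx=5,fy=5,interpolation=cv2.INTER_CUBIC))
E
```

```text
[ 3.13670303 -0.17520991  0.        ] [-2.31310010e-01 -1.04989887e-01  1.99769870e+00 -8.88178420e-16
  1.24888384e+00  1.45108632e+00]
[0.17520991 3.13670303 0.        ] [-0.23131001 -0.10498989  1.9976987   0.          1.24888384 -1.69050634]
4.4333 [-129.21276358    4.8334831    39.77997855] 0.26352459874126755 [-0.14476633 -0.23250111  0.2662036 ]
```

View pics/s1.png

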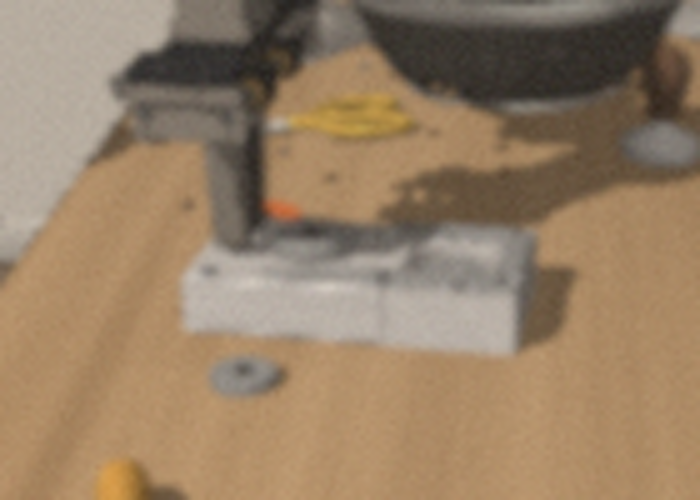

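The fingers (around pixel (235,235)) stand just behind the ring, clear of the decoy ring at (245,375). Next I push in small, force-checked steps.

```bash
python3 - <<'E'
from h import *
z0=np.mean([bot.current_contact_force() for _ in range(5)],0)
print(fix(bot.current_ee_pos()))
for x in list(range(-125,-84,5))+list(range(-84,-51,4)):
    y=float(np.interp(x,[-117,-90],[4.8,0]))
    bot.line_to(W(x/1e3,y/1e3,.0388),max_speed=.03)
    f=force(2,z0)
    print(x,np.round(fix(bot.current_ee_pos()),1),np.round(f,1),round(bot.current_clock(),1))
    if np.linalg.norm(f)>15: print("STOP");break
c=bot.read_camera("top");cv2.imwrite("pics/t1.png",cv2.resize(c["pixels"][172:272,207:307],None,fx=5,fy=5,interpolation=cv2.INTER_CUBIC))
E
```

```text
[-128.90861932    4.75043275   40.14214404]
-125 [-124.6    4.8   39.1] [ 0.4  0.8 -0.3] 4.9
-120 [-119.8    4.8   38.8] [ 0.7  0.2 -0.3] 5.2
-115 [-114.8    4.4   38.8] [ 1.   0.1 -0.3] 5.5
-110 [-109.8    3.5   38.8] [0.9 0.7 0.3] 5.9
-105 [-104.8    2.6   38.8] [1.  0.6 0.2] 6.2
-100 [-99.8   1.7  38.8] [0.8 0.9 0.6] 6.5
-95 [-94.8   0.8  38.8] [ 0.5  0.8 -0. ] 6.9
-90 [-89.8  -0.   38.8] [ 1.2  1.  -0.6] 7.2
-85 [-84.7  -0.   38.9] [ 0.2  0.7 -0.3] 7.5
-84 [-84.   -0.   38.8] [1.3 0.6 0.1] 7.8
-80 [-79.7  -0.   38.9] [1.5 0.8 0.5] 8.1
-76 [-75.8  -0.   38.8] [0.6 0.7 0. ] 8.4
-72 [-71.8  -0.   38.9] [0.5 0.  0.3] 8.7
-68 [-67.8  -0.   38.8] [0.7 0.5 0. ] 9.0
-64 [-63.8  -0.   38.8] [ 0.3  0.6 -0.1] 9.3
-60 [-59.7  -0.   38.9] [0.8 0.3 0.8] 9.6
-56 [-55.7  -0.   38.9] [0.6 0.3 0.3] 9.9
-52 [-51.8  -0.   38.8] [ 0.4  0.4 -0.2] 10.2
```

View pics/t1.png

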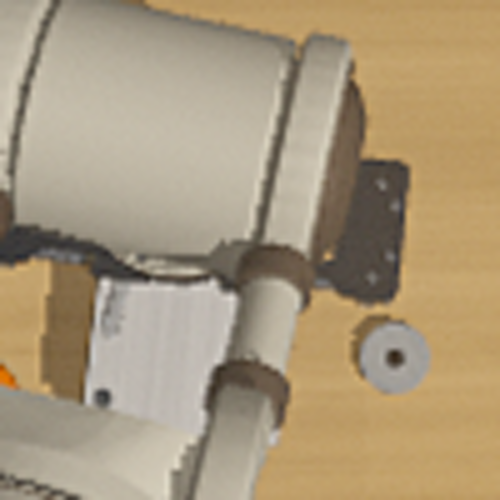

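The arm blocks the top view, but the deck behind the fingers is empty, so the ring has moved. I'll continue over the lip and check with the side camera.

```bash
python3 - <<'E'
from h import *
z0=np.mean([bot.current_contact_force() for _ in range(5)],0)
z0*=0
for x in np.arange(-50,-32.9,1.5):
    bot.line_to(W(x/1e3,0,.0388),max_speed=.02)
    f=force(2,z0)
    print(x,np.round(fix(bot.current_ee_pos()),1),np.round(f,1),round(bot.current_clock(),1))
    if np.linalg.norm(f)>15: print("STOP");break
c=bot.read_camera("side");cv2.imwrite("pics/s2.png",cv2.resize(c["pixels"][170:235,190:290],None,fx=7,fy=7,interpolation=cv2.INTER_CUBIC))
E
```

```text
-50.0 [-49.9  -0.   38.8] [-0.2  0.   0.1] 10.5
-48.5 [-48.4  -0.   38.8] [ 0.2 -0.1 -0.3] 10.8
-47.0 [-46.9  -0.   38.8] [-0.1 -0.3 -0. ] 11.0
-45.5 [-45.4  -0.   38.8] [-0.1  0.5  0.4] 11.3
-44.0 [-43.9  -0.   38.8] [-0.4 -0.1 -0.4] 11.6
-42.5 [-42.4   0.   38.8] [ 0.   0.4 -0.4] 11.8
-41.0 [-40.9  -0.   38.8] [ 0.1 -0.4 -0.4] 12.1
-39.5 [-39.4   0.   38.8] [-0.5 -0.3 -0.2] 12.4
-38.0 [-37.9   0.   38.8] [-0.1 -0.   0.3] 12.6
-36.5 [-36.4  -0.   38.8] [-0.1  0.2 -0. ] 12.9
-35.0 [-34.9  -0.   38.8] [-0.4 -0.3 -0.5] 13.2
-33.5 [-33.4   0.   38.8] [-0.3 -0.4 -0.8] 13.4
```

View pics/s2.png

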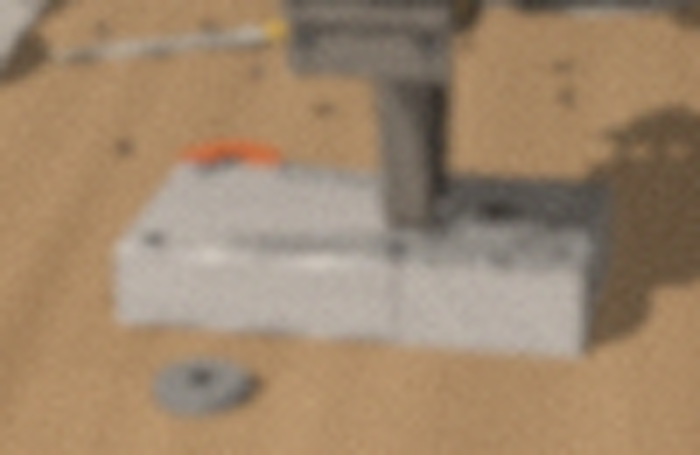

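The ring's bore shows at (495,210), ahead of the fingers and over the pocket. I'll retreat straight up and back for a clear top view.

```bash
python3 - <<'E'
from h import *
bot.line_to(W(-.045,0,.0388),max_speed=.05)
bot.line_to(W(-.045,0,.15)); q=np.array(bot.current_joints()); q1=q.copy(); q1[0]+=.7; bot.set_joints(q1)
c=bot.read_camera("top");cv2.imwrite("pics/t2.png",cv2.resize(c["pixels"][172:272,207:307],None,fx=6,fy=6,interpolation=cv2.INTER_CUBIC))
print(bot.current_clock())
for z in(.039,.047):print(z,(proj(c,W(0,0,z))-[206.5,171.5])*6-.5)
c=bot.read_camera("side")
for z in(.039,.047):print(z,(proj(c,W(0,0,z))-[189.5,169.5])*7-.5)
E
```

```text
16.1917
0.039 [254.60134001 171.00561287]
0.047 [253.84672239 167.8809736 ]
0.039 [493.63238288 214.09003585]
0.047 [493.52921971 196.17671239]
```

View pics/t2.png

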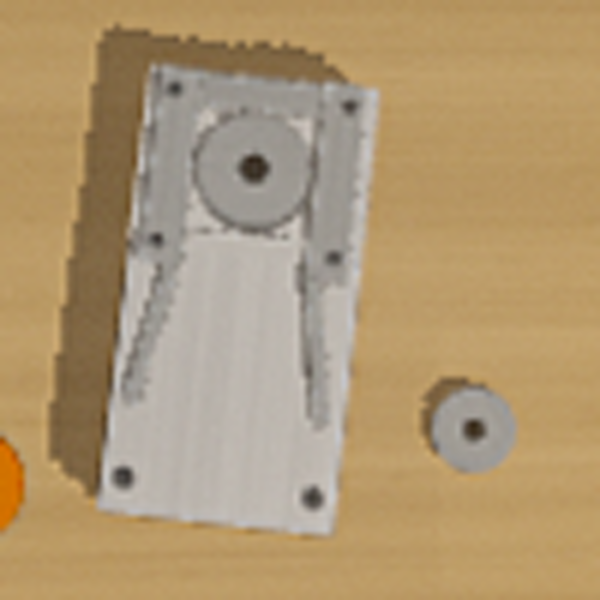

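The bore is at (254,168) and the expected position is (254.6,171), so the ring is in the pocket. The contact height will confirm it dropped. Now I press with closed fingers, in small force-checked steps.

```bash
python3 - <<'E'
from h import *
bot.set_gripper(0)
q=np.array(bot.current_joints()); q[0]-=.7; bot.set_joints(q)
bot.line_to(W(0,0,.15)); bot.line_to(W(0,0,.050),max_speed=.08); bot.hold(.4)
z0=np.mean([bot.current_contact_force() for _ in range(5)],0); print("bias",z0,fix(bot.current_ee_pos()),bot.current_opening())
for z in list(np.arange(48,41,-2))+list(np.arange(41,16.4,-.5)):
    bot.line_to(W(0,0,z/1e3),max_speed=.02)
    f=force(4,z0); e=fix(bot.current_ee_pos())
    print(z,np.round(e,1),np.round(f,1),round(bot.current_clock(),1))
    if f[2]>11.5 or np.hypot(f[0],f[1])>8: print("STOP");break
E
```

```text
bias [ 0.51222802  0.32838442 -0.35268385] [5.15776335e-02 1.89822345e-02 5.01035606e+01] 0.005304271694948074
48 [-0.1  0.  47.8] [-0.4 -0.1  0.3] 20.6
46 [-0.1 -0.  45.8] [-0.8 -0.5  0.2] 20.9
44 [-0.1  0.  43.9] [-0.8 -0.7  0.6] 21.2
42 [-0.1  0.  41.9] [-0.6 -0.3  0.6] 21.5
41.0 [-0.  0. 41.] [-0.4 -0.6  0.5] 21.8
40.5 [-0.  -0.  40.5] [-0.2 -0.6  0.3] 22.1
40.0 [-0.  0. 40.] [-0.5 -0.4  0.6] 22.4
39.5 [-0.  -0.  39.5] [-0.4 -0.8  0.4] 22.6
39.0 [ 0.1  0.  39.1] [-0.7 -0.6  0.9] 22.9
38.5 [ 0.1  0.  38.6] [-0.4 -0.4  1.4] 23.2
38.0 [ 0.  0. 38.] [-0.1 -0.2  1.2] 23.5
37.5 [ 0.  -0.  37.5] [-0.5 -0.7  1.6] 23.8
37.0 [ 0.1 -0.  37.1] [-0.5 -0.4  2.5] 24.1
36.5 [ 0.1 -0.1 36.7] [-1.1 -0.8  3.6] 24.3
36.0 [ 0.1 -0.  36.1] [-0.8 -0.7  4.4] 24.6
35.5 [ 0.1 -0.  35.7] [-0.9 -0.7  5.7] 24.9
35.0 [ 0.1  0.  34.8] [ 0.6 -0.9  2. ] 25.2
34.5 [-0.2  0.  34.3] [0.3 0.2 1.9] 25.5
34.0 [-0.1  0.  33.8] [-0.5 -0.4  1.6] 25.8
33.5 [-0.2  0.  33.4] [-0.2 -0.1  1.8] 26.0
33.0 [-0.1  0.  32.9] [-0.5 -0.6  2.2] 26.3
32.5 [-0.1  0.  32.4] [-1.   0.   2.1] 26.6
32.0 [-0.1  0.  31.9] [-0.8  0.2  2.4] 26
[... 304 characters left out ...]
.0 [ 0.   0.  27.9] [-1.4  0.4  3.1] 29.1
27.5 [ 0.   0.  27.5] [-1.3  0.6  3.2] 29.4
27.0 [ 0.  0. 27.] [-0.9  0.4  3. ] 29.7
26.5 [-0.   0.  26.4] [-1.6  0.2  3.1] 30.0
26.0 [ 0.  -0.  25.9] [-1.2  0.   3.3] 30.3
25.5 [ 0.  -0.  25.4] [-0.   0.1  2. ] 30.6
25.0 [ 0.1 -0.  25. ] [-0.2  0.   1.8] 30.9
24.5 [ 0.1 -0.  24.6] [-0.1  0.1  3.5] 31.1
24.0 [ 0.1 -0.  24.1] [-1.  -0.5  3.3] 31.4
23.5 [ 0.1 -0.  23.5] [-0.5 -0.5  3.5] 31.7
23.0 [ 0. -0. 23.] [-0.4 -0.7  3.5] 32.0
22.5 [ 0.1 -0.  22.5] [-0.2 -0.8  3.3] 32.3
22.0 [ 0.1 -0.  22.2] [-0.6 -0.9  5.2] 32.5
21.5 [ 0.1 -0.  22. ] [-2.2 -0.5  7.9] 32.8
21.0 [ 0.1 -0.  21.9] [-3.5 -0.5 10.5] 33.1
20.5 [ 0.1 -0.  21.7] [-4.2 -0.5 12.4] 33.4
STOP
```

The seat is felt at a ring top of about 22.2 mm, which is in range and below the pawls. I'll trim to 15 N, hold, then release.

```bash
python3 - <<'E'
from h import *
z0=np.array([.51,.33,-.35]); z=20.5
for i in range(6):
    f=force(8,z0)[2]; print(z,round(f,1),round(bot.current_clock(),1))
    if abs(f-15)<.6: break
    z-=np.clip((15-f)/4.5,-.5,.5); bot.line_to(W(0,0,z/1e3),max_speed=.01); bot.hold(.1)
for i in range(9): print(round(force(10,z0)[2],1),round(bot.current_clock(),1)); bot.hold(.1)
print(fix(bot.current_ee_pos()))
for h in(21,22,23,24,25,27,30): bot.line_to(W(0,0,h/1e3),max_speed=.02); print(h,np.round(force(3,z0),1))
bot.line_to(W(0,0,.15)); q=np.array(bot.current_joints()); q[0]+=.7; bot.set_joints(q); bot.hold(.5)
for n,b,k in(("top",(172,272,207,307),6),("side",(170,235,190,290),7)):
    c=bot.read_camera(n);cv2.imwrite(f"pics/{n}9.png",cv2.resize(c["pixels"][b[0]:b[1],b[2]:b[3]],None,fx=k,fy=k,interpolation=cv2.INTER_CUBIC))
    for zz in(.0245,.039): print(n,zz,(proj(c,W(0,0,zz))-[b[2]-.5,b[0]-.5])*k-.5)
print(bot.current_clock())
E
```

```text
20.5 13.0 33.5
20.0536939488923 14.9 33.9
15.2 34.0
14.7 34.1
14.9 34.3
14.8 34.5
15.0 34.7
14.8 34.9
15.3 35.1
14.5 35.2
14.8 35.4
[1.79562623e-01 7.37455902e-03 2.15968793e+01]
21 [-3.5 -0.5 10.2]
22 [-1.2 -0.2  5.6]
23 [-0.4 -0.7  3.3]
24 [-0.4 -0.1  3.2]
25 [-0.2 -0.7  3.1]
27 [-0.9 -0.7  0. ]
30 [-0.5 -0.4  0.8]
top 0.0245 [255.93665552 176.53474324]
top 0.039 [254.60134001 171.00561287]
side 0.0245 [493.81791811 246.30650036]
side 0.039 [493.63238288 214.09003585]
40.5333
```

View pics/top9.png

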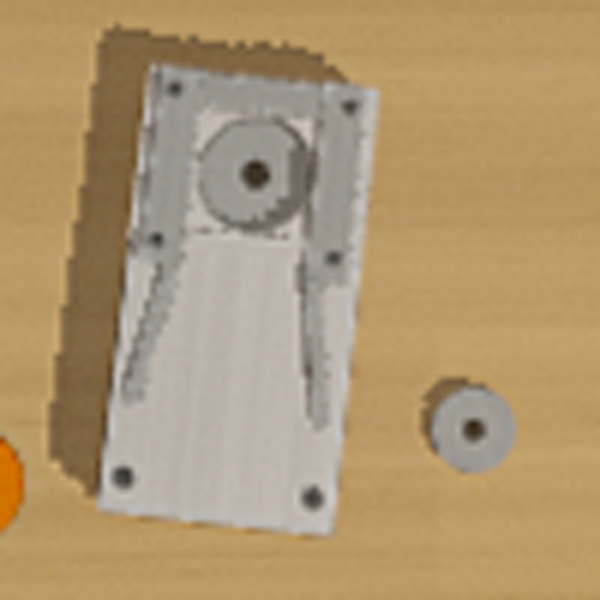

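View pics/side9.png

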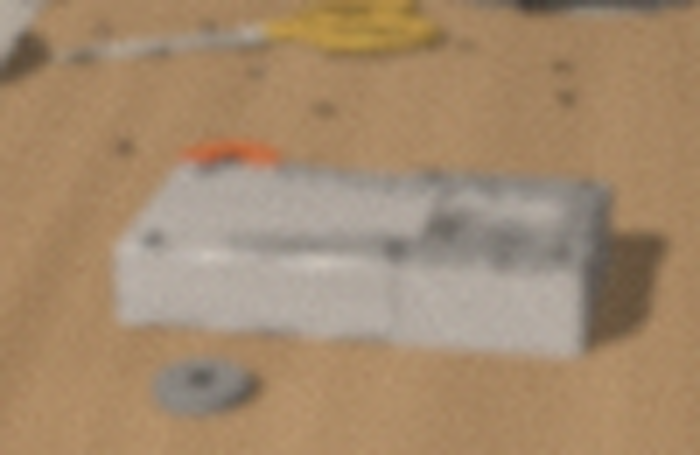

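The bore is now at (256,174), about 15 mm lower than before pressing, and the side view no longer shows the ring. The pressing force had gone by 27 mm, so the ring is latched under the pawls.

```bash
python3 -c "
from workcell import bot
print(bot.job_done())"
```

```text
the job is handed in; nothing more can be done
None
```

The job is handed in: the spacer was slid over the lip into the pocket, pressed onto its seat (felt at about 12 mm) and held at about 15 N for 1.5 s; after release the camera shows it about 15 mm down, at the latched height under the pawls.

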